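# Put the lens barrels away by size and cap the large one

## Task

Put the three bare-metal lens barrels away, each standing upright on the floor of its own round black dish: the thinnest barrel in the smallest dish, the middle one in the middle dish, the thickest in the largest dish. Only when all three are standing in their dishes and let go, fit the brass cap with the knob into the open top of the thickest barrel, so that its flange lies flat on the rim. Set things down gently rather than dropping them, and leave the two black eyepieces where they stand.

Things in the scene. Friction and masses are not known exactly. Their poses are not given: they have to be found in the camera images.
- barrel_small: the thinnest lens barrel: loose upright aluminium cylinder, 32 mm diameter, 58 mm high, dark glass lens in its closed top, about 120 g. Origin at the centre of its underside, z up along its axis. Round: yaw does not matter.
- barrel_medium: the middle lens barrel: loose upright aluminium cylinder, 46 mm diameter, 72 mm high, dark glass lens in its closed top, about 250 g. Origin at the centre of its underside, z up along its axis. Round: yaw does not matter.
- barrel_large: the thickest lens barrel: loose upright aluminium cylinder, 60 mm diameter, 66 mm high, about 320 g. Its top is open: a round bore 52 mm wide and 16 mm deep inside a 4 mm rigid wall. Origin at the centre of its underside, z up along its axis. Round: yaw does not matter.
- dish_small: the smallest round black dish, fixed to the bench: 58 mm outside, 48 mm inside diameter, rim 16 mm above the bench, inner floor 6 mm above the bench. Origin at the centre of its underside, on the bench, z up.
- dish_medium: the middle round black dish, fixed to the bench: 72 mm outside, 62 mm inside diameter, rim 16 mm above the bench, inner floor 6 mm above the bench. Origin at the centre of its underside, on the bench, z up.
- dish_large: the largest round black dish, fixed to the bench: 86 mm outside, 76 mm inside diameter, rim 16 mm above the bench, inner floor 6 mm above the bench. Origin at the centre of its underside, on the bench, z up.
- cap: loose brass cap, 140 g, standing on its plug. From below: plug 36 mm diameter, 6 mm high; flange 66 mm diameter, 6 mm thick; knob to hold it by, 24 mm diameter, 22 mm high (12 to 34 mm above the origin). Fitted, the flange lies on the barrel's rim, cap origin 60 mm above the barrel's. Origin: centre of the plug's underside, z up. (A flat brass ring without knob is not wanted.)
- eyepiece_1: a loose black eyepiece, not to be moved: upright, 50 mm high, 28 mm diameter below, a 39 mm wide eyecup above, 90 g. Origin at the centre of its underside, z up.
- eyepiece_2: another black eyepiece just like eyepiece_1, not to be moved. Origin at the centre of its underside, z up.
There are look-alikes about, which are no part of the job. What is shaped like the barrel_medium but blue is not meant. Leave any turquoise look-alike of the cap alone.

How it is judged:
By the outcome, as a careful person would: the job done as asked, in the order asked, and still so for the second after the job is handed in, with the robot touching nothing.
It also fails if it takes over 120 s, if anything falls off the work surface, if the arm or the gripper's body presses on something with over 40 N, if the wrist force passes 120 N, or if a joint passes its speed limit or range.

## Robot

A 6-joint arm with a two-finger parallel gripper is mounted at the origin on the work surface. World frame = base frame: x ahead of the robot, y to its left, z up, the work surface at z = 0. Lengths are in m, angles in rad, forces in N, time in s.
With the tool pointing down it reaches from about 0.4 to 0.825 m from the base axis. Payload 7 kg.
Tool frame: the origin (TCP) lies midway between the tips of the shut fingers; the grasp point (between the pads) lies 19 mm behind it (grip_point_offset is the distance from the TCP to the grasp point, in m); z points along the fingers, y is the line along which they close (so a half turn about z gives the same grasp; the last joint's range is limited). The gripper opens to 88 mm and grips with 3 to 60 N. Pads are 19 mm wide; open, the fingers measure 130 mm over their backs; the gripper's body (78 mm by 193 mm) begins 47 mm behind the grasp point.
Start: joints at [1.501, 0.359, 0.012, 0, -1.224, -0.288], TCP at [0.236, 0.632, 0.227] pointing down, gripper open.
Joint ranges: [-3.07, 3.07], [-1.43, 2.12], [-1.02, 1.25], [-3.03, 1.67], [-3.05, -0], [-3.03, 3.03]. Speed limits (rad/s): [2.39, 2.39, 3.01, 3.14, 3.14, 3.14].

## Interface

Orientations are given as [roll, pitch, yaw] about the fixed x, y, z axes, in that order (R = Rz(yaw) Ry(pitch) Rx(roll)).
In Python, from station import get_state, grab_frame, camera_params, job_done, grip_point_offset gives the robot as it stands.
- The arm moves only by the shell command python3 -m creep 'ROWS' [FORCE]. ROWS is JSON, a list that holds one entry, the list of rows, each a list of 7 numbers: the finger opening in cm, from 0 to 8.76, then the shift along the tool's x, y, z in cm, then the turn, a rotation vector about the tool's x, y, z in rad. In form: [[[fingers, tx, ty, tz, wx, wy, wz], ...]]. A call has 1 to 20 rows; each row is the pose to reach, as a shift and turn from the pose commanded when the call began, along the tool's axes at that moment; what a row does not reach only later rows make up. A row lasts 1/8 s, in which the tool goes at most 62.5 mm and 10.7 degrees, less where a joint would pass 70% of its speed; a pose out of reach is approached as far as the arm can. A call with a gripper value outside its range is refused whole. The fingers move at their own pace and stop on an object; FORCE is the grip in N (left out, the last holds). Time passes only in rows, so rows that repeat a pose let the fingers close. It gives the time, the measured TCP pose, the force, the opening and the grip force at its end, in the units of the state.
- get_state(): the state, without advancing time (a new reading comes with each control period).
- grab_frame(name): name is "side" or "top" or "wrist"; returns the picture (420x560x3 uint8, blue, green, red); there is no depth.
- camera_params(name): a dict with "vertical_fov" (degrees; the focal length in pixels is half the picture's height over the tangent of half this angle, whatever the lens; pixels are square), "cx", "cy" (the principal point, pixels), "k1" (the pictures are not rectified: a ray, as slopes to the right and down, at radius r is drawn at 1 + k1 r^2 times it, then the intrinsics apply), "view" (4x4, takes a point from world to camera coordinates). Camera axes: x right, y down, z forward; pixel columns grow to the right and rows downward; lengths in m; the calibration is good to about 2 mm. A picture is of the moment at which its call begins: read the wrist's pose just before it. camera_params takes no time and is no camera call; for the wrist camera it gives the pose at the moment of the call.
- job_done(): hands the job in; it is judged then, once.
The state is a dict: "t": time; "q": joint angles; "qd": joint speeds; "joint_efforts": joint torques, N m; "eef_pos": TCP position; "ee_rot": TCP orientation; "force": force on the tool from outside, world axes, zero at the start; "moment": the same for the moment, N m; "width": finger opening in m; "gripper_force": force on a finger pad.
Only numpy, scipy, OpenCV 4.12 (cv2) and the standard library are available. Lean on these libraries where they do the work, as an engineer would, in place of code of your own. Each camera call takes 0.05 s, during which the arm holds its last target. There are 200 camera calls.

## Working session

There is one attempt and no reset: what is moved stays moved. The work goes in short steps, Python scripts to look and compute and a shell command to move; the robot and the scene stay as the last step left them, time stands still between calls to the robot, and variables do not carry over. Pictures are saved under pics/ and viewed, at most 14 in all, crops included, and the job is handed in when it is done.

```bash
mkdir -p pics; python3 - <<'E'
from station import *
import cv2,numpy as np
s=get_state();print(s['t'],s['eef_pos'],s['ee_rot'],s['width'],grip_point_offset if not callable(grip_point_offset) else grip_point_offset())
for n in ['side','top','wrist']:
    p=camera_params(n);print(n,p['vertical_fov'],p['cx'],p['cy'],p['k1'],np.round(p['view'],4).tolist())
    cv2.imwrite(f'pics/{n}0.png',grab_frame(n))
E
ls
```

```text
0.0 [0.23625243 0.63178657 0.22562617] [ 3.13995210e+00 -1.12267921e-04 -3.57925875e-01] 0.08756318782903985 0.0188
side 48.646458633597064 283.55549917587473 203.73623437931815 -0.1119669071718377 [[-0.9961, -0.0848, -0.0257, 0.5348], [-0.0224, 0.522, -0.8526, 0.0798], [0.0857, -0.8487, -0.5219, 1.0012], [0.0, 0.0, 0.0, 1.0]]
top 46.92940273955644 282.02436575591173 209.4929587210665 0.0014910447539709614 [[-0.0184, -0.9997, 0.0156, -0.0508], [-0.9799, 0.0149, -0.1991, 0.5406], [0.1988, -0.019, -0.9798, 0.9688], [0.0, 0.0, 0.0, 1.0]]
wrist 65.56304022819624 278.7122336551769 200.0231616614931 -0.07798619915664404 [[-0.3507, -0.9365, 0.0025, 0.6744], [-0.903, 0.3389, 0.264, -0.0333], [-0.2481, 0.0903, -0.9645, 0.3906], [0.0, 0.0, 0.0, 1.0]]
pics
```

View pics/top0.png

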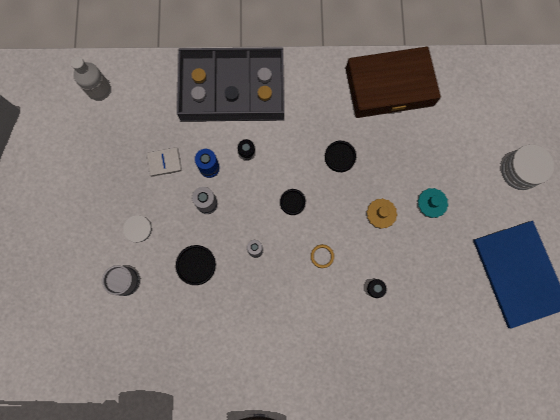

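View pics/side0.png

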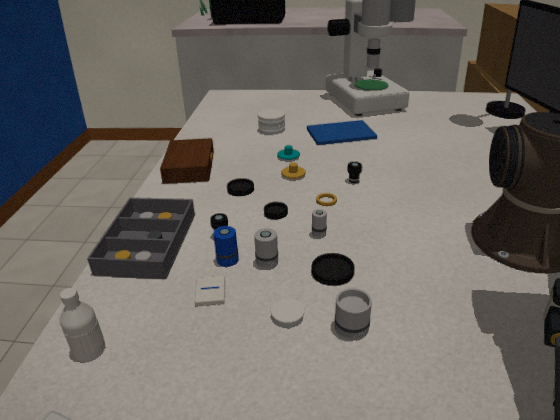

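Top view: barrels – small (255,248), medium (204,199; the blue one at (206,162) is a look-alike), large open (121,280). Dishes – small (293,202), medium (340,156), large (196,265) (the white lid at (137,229) is not one). Cap: brass with knob (382,213), against the turquoise one (433,203) and the brass ring (322,256). Eyepieces (247,149), (377,288). Side view: small (319,222), medium (266,247), large (353,312), dishes (276,210), (240,187), (333,269), cap (293,171), eyepieces (219,224), (354,172).

```bash
python3 - <<'E'
import cv2
a=cv2.imread('pics/top0.png')[130:310,90:460];cv2.imwrite('pics/topc.png',cv2.resize(a,None,fx=2.16,fy=2.16,interpolation=cv2.INTER_CUBIC))
a=cv2.imread('pics/side0.png')[145:345,190:390];cv2.imwrite('pics/sidec.png',cv2.resize(a,None,fx=3,fy=3,interpolation=cv2.INTER_CUBIC))
E
```

```text
(no output)
```

View pics/topc.png

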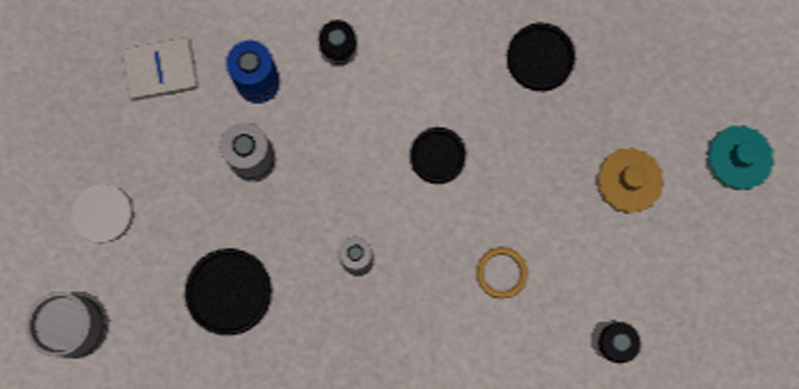

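View pics/sidec.png

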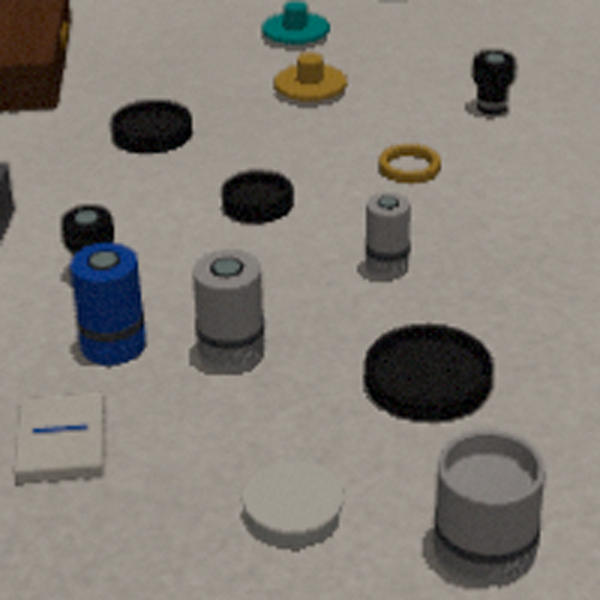

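Crops confirm the choices: top-face centres are readable in both views.

```bash
cat > h.py <<'E'
from station import *
import numpy as np, cv2
from scipy.spatial.transform import Rotation as Ro
def KD(p):
    f=210/np.tan(np.radians(p['vertical_fov'])/2)
    return np.array([[f,0,p['cx']],[0,f,p['cy']],[0,0,1]]),np.array([p['k1'],0,0,0.])
def ray(p,uv):
    K,D=KD(p);x=cv2.undistortPoints(np.array([[uv]],float),K,D)[0,0]
    V=np.array(p['view']);R=V[:3,:3];d=R.T@np.r_[x,1];return -R.T@V[:3,3],d/np.linalg.norm(d)
def atz(p,uv,z):
    c,d=ray(p,uv);return c+d*(z-c[2])/d[2]
def proj(p,X):
    K,D=KD(p);V=np.array(p['view'])
    return cv2.projectPoints(np.array(X,float).reshape(-1,1,3),cv2.Rodrigues(V[:3,:3])[0],V[:3,3],K,D)[0][:,0]
def tri(rs):
    A=0;b=0
    for c,d in rs:
        P=np.eye(3)-np.outer(d,d);A=A+P;b=b+P@c
    X=np.linalg.solve(A,b);return X,max(np.linalg.norm((np.eye(3)-np.outer(d,d))@(X-c)) for c,d in rs)
def todo(X,yaw=None):
    "rows shift (cm) in tool axes to bring TCP to X; turn about tool z (rad) to the world yaw"
    s=get_state();R=Ro.from_euler('xyz',s['ee_rot'])
    print('pos',np.round(s['eef_pos'],4),'rot',np.round(s['ee_rot'],3),'shift cm',np.round(R.inv().apply(np.array(X)-s['eef_pos'])*100,2))
    if yaw is not None:
        print('rotvec',np.round((R.inv()*Ro.from_euler('xyz',[np.pi,0,yaw])).as_rotvec(),3))
E
python3 - <<'E'
from h import *
T=camera_params('top');S=camera_params('side')
o={'small':((355,253),(388,203)),'medium':((243,145),(227,267)),'large':((62,323),(490,468)),'blue':((249,62),(104,261)),
'd_small':((438,155),(258,192)),'d_med':((541,57),(152,122)),'d_large':((228,291),(429,365)),'knob':((634,176),(311,58)),'flange':((631,181),(311,82)),
'eye1':((337,38),(87,217)),'eye2':((622,342),(495,58)),'ring':((502,273),(410,163))}
for k,(t,s) in o.items():
    X,e=tri([ray(T,(t[0]/2.16+90,t[1]/2.16+130)),ray(S,(s[0]/3+190,s[1]/3+145))]);print(k,np.round(X,4),round(e,4))
E
```

```text
small [ 0.4587 -0.0009  0.0584] 0.0014
medium [0.5632 0.1055 0.0733] 0.0015
large [0.3966 0.2748 0.0612] 0.0016
blue [0.6469 0.101  0.072 ] 0.0014
d_small [ 0.5637 -0.0848  0.0124] 0.0016
d_med [ 0.6674 -0.195   0.0126] 0.0012
d_large [0.4284 0.1273 0.0134] 0.0015
knob [ 0.534  -0.2796  0.0348] 0.0019
flange [ 0.5343 -0.2823  0.0087] 0.0016
eye1 [0.678  0.0159 0.0508] 0.0012
eye2 [ 0.3698 -0.2547  0.0502] 0.0018
ring [ 0.4425 -0.1468  0.0052] 0.0015
```

```bash
python3 -c "
from h import *
todo([.459,-.001,.17],0)"
```

```text
pos [0.2363 0.6319 0.2258] rot [ 3.14  -0.    -0.358] shift cm [43.03 51.47  5.65]
rotvec [ 0.001  0.    -0.358]
```

```bash
python3 -m creep '[[[8.76,21.5,25.7,2.8,0,0,-0.18],[8.76,43,51.5,5.7,0.001,0,-0.358],[8.76,43,51.5,5.7,0.001,0,-0.358],[8.76,43,51.5,5.7,0.001,0,-0.358],[8.76,43,51.5,5.7,0.001,0,-0.358],[8.76,43,51.5,5.7,0.001,0,-0.358],[8.76,43,51.5,5.7,0.001,0,-0.358],[8.76,43,51.5,5.7,0.001,0,-0.358],[8.76,43,51.5,5.7,0.001,0,-0.358],[8.76,43,51.5,5.7,0.001,0,-0.358],[8.76,43,51.5,5.7,0.001,0,-0.358],[8.76,43,51.5,5.7,0.001,0,-0.358],[8.76,43,51.5,5.7,0.001,0,-0.358],[8.76,43,51.5,5.7,0.001,0,-0.358]]]' 15
python3 - <<'E'
from h import *
p=camera_params('wrist');cv2.imwrite('pics/w1.png',grab_frame('wrist'))
print(np.round(proj(p,[[.4587,-.0009,.058],[.5637,-.0848,.016],[.4284,.1273,.016],[.5632,.1055,.072]]),0).tolist())
todo([.459,-.001,.027],0)
E
```

```text
t: 1.9
eef_pos: [0.4587, 0.0001, 0.1697]
ee_rot: [-3.14, -0.0, 0.002]
force: [-0.5, -0.1, 0.3]
width: 0.0882
gripper_force: 0.0
[[280.0, 197.0], [372.0, 74.0], [154.0, 215.0], [139.0, 68.0]]
pos [4.587e-01 3.000e-04 1.697e-01] rot [-3.14e+00 -1.00e-03  2.00e-03] shift cm [ 0.02  0.14 14.27]
rotvec [-0.001 -0.001  0.002]
```

View pics/w1.png

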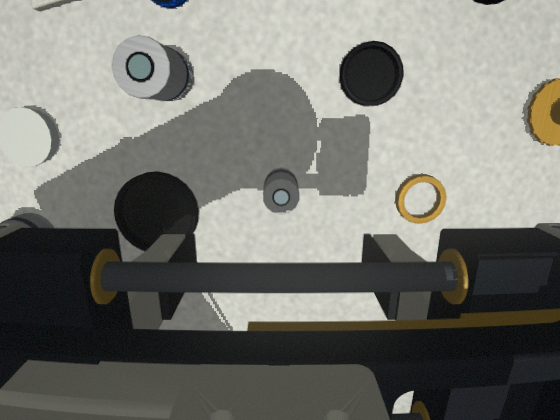

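The view shows the small barrel's lens at (281,197), small dish (371,73), medium lens (140,67): all within 1–3 px of predictions. Grasping.

```bash
python3 -m creep '[[[8.76,0,0.1,5,0,0,0],[8.76,0,0.1,10,0,0,0],[8.76,0,0.1,13,0,0,0],[8.76,0,0.1,14.2,0,0,0],[8.76,0,0.1,14.2,0,0,0],[2.5,0,0.1,14.2,0,0,0],[2.5,0,0.1,14.2,0,0,0],[2.5,0,0.1,14.2,0,0,0],[2.5,0,0.1,14.2,0,0,0],[2.5,0,0.1,14.2,0,0,0],[2.5,0,0.1,14.2,0,0,0]]]' 15
python3 -c "
from h import *
todo([.4587,-.001,.1]);todo([.5637,-.0848,.1]);todo([.5637,-.0848,.034])"
```

```text
t: 3.32
eef_pos: [0.4588, -0.0016, 0.0276]
ee_rot: [-3.141, -0.0, 0.0]
force: [-0.3, 0.4, 0.1]
width: 0.0328
gripper_force: 0.0
pos [ 0.4588 -0.0016  0.0276] rot [-3.141 -0.     0.   ] shift cm [-0.01 -0.07 -7.24]
pos [ 0.4588 -0.0016  0.0276] rot [-3.141 -0.     0.   ] shift cm [10.49  8.31 -7.25]
pos [ 0.4588 -0.0016  0.0276] rot [-3.141 -0.     0.   ] shift cm [10.49  8.32 -0.65]
```

```bash
python3 -m creep '[[[2.5,0,0,0,0,0,0],[2.5,0,0,0,0,0,0],[2.5,0,0,0,0,0,0],[2.5,0,0,-2,0,0,0],[2.5,0,0,-6,0,0,0],[2.5,0,0,-7.2,0,0,0],[2.5,0,0,-7.2,0,0,0]]]' 15
python3 - <<'E'
from h import *
p=camera_params('wrist');cv2.imwrite('pics/w2.png',grab_frame('wrist'))
print(np.round(proj(p,[[.5637,-.0848,.016]]),1).tolist())
todo([.5637,-.0848,.034],0)
E
```

```text
t: 4.2
eef_pos: [0.4591, -0.0015, 0.1]
ee_rot: [-3.14, -0.002, 0.0]
force: [-0.4, -0.0, -1.9]
width: 0.0316
gripper_force: 15.0
[[396.9, 64.5]]
pos [ 0.4584 -0.0017  0.0991] rot [-3.14  0.   -0.  ] shift cm [10.53  8.32  6.5 ]
rotvec [-0.001  0.    -0.   ]
```

View pics/w2.png

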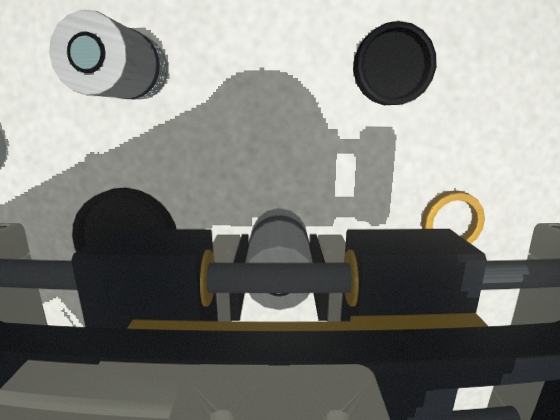

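Barrel held (15 N, weight felt); dish rim centre at (395,63) matches the prediction.

```bash
python3 -m creep '[[[2.5,5.2,4.2,0,0,0,0],[2.5,9.5,7.5,0,0,0,0],[2.5,10.5,8.3,1,0,0,0],[2.5,10.5,8.3,3.5,0,0,0],[2.5,10.5,8.3,5,0,0,0],[2.5,10.5,8.3,6,0,0,0],[2.5,10.5,8.3,6.4,0,0,0],[2.5,10.5,8.3,6.5,0,0,0],[2.5,10.5,8.3,6.5,0,0,0]]]' 15
python3 -c "
from h import *
todo([.5637,-.0848,.0336],0)"
```

```text
t: 5.38
eef_pos: [0.5643, -0.0844, 0.0351]
ee_rot: [-3.141, -0.001, 0.001]
force: [-0.3, 0.5, -0.6]
width: 0.0316
gripper_force: 15.0
pos [ 0.5643 -0.0844  0.0351] rot [-3.141e+00 -1.000e-03  1.000e-03] shift cm [-0.06  0.04  0.15]
rotvec [-0.001 -0.001  0.001]
```

```bash
python3 -m creep '[[[2.5,0,0,0.1,0,0,0],[2.5,0,0,0.15,0,0,0],[2.5,0,0,0.15,0,0,0]]]' 15
python3 -m creep '[[[4,0,0,0,0,0,0],[6,0,0,0,0,0,0],[6,0,0,0,0,0,0],[6,0,0,0,0,0,0],[7,0,0,0,0,0,0],[7,0,0,-2,0,0,0],[8.76,0,0,-7,0,0,0],[8.76,0,0,-12,0,0,0],[8.76,0,0,-12,0,0,0]]]'
python3 -c "
from h import *
todo([.5632,.1055,.16],0);todo([.5632,.1055,.036],0)"
```

```text
t: 5.75
eef_pos: [0.5642, -0.0845, 0.0336]
ee_rot: [-3.141, -0.001, 0.0]
force: [-0.3, 0.5, 4.3]
width: 0.0313
gripper_force: 15.0
t: 6.88
eef_pos: [0.5666, -0.0846, 0.1576]
ee_rot: [-3.14, -0.008, 0.001]
force: [1.4, 0.2, -1.3]
width: 0.087
gripper_force: 0.0
pos [ 0.5666 -0.0846  0.1576] rot [-3.14e+00 -8.00e-03  1.00e-03] shift cm [ -0.32 -19.01  -0.22]
rotvec [-0.002 -0.008  0.001]
pos [ 0.5666 -0.0846  0.1576] rot [-3.14e+00 -8.00e-03  1.00e-03] shift cm [ -0.42 -18.99  12.18]
rotvec [-0.002 -0.008  0.001]
```

```bash
python3 -m creep '[[[8.76,-0.1,-6,0,0,0,0],[8.76,-0.1,-12,0,0,0,0],[8.76,-0.1,-17,0,0,0,0],[8.76,-0.1,-19,0,0,0,0],[8.76,-0.1,-19,0,0,0,0],[8.76,-0.1,-19,0,0,0,0]]]'
python3 - <<'E'
from h import *
p=camera_params('wrist');cv2.imwrite('pics/w3.png',grab_frame('wrist'))
print(np.round(proj(p,[[.5632,.1055,.072],[.5642,-.0845,.064]]),1).tolist())
todo([.5632,.1055,.036],0)
E
```

```text
t: 7.62
eef_pos: [0.5625, 0.1045, 0.1528]
ee_rot: [-3.141, 0.001, -0.0]
force: [0.1, -0.3, 1.0]
width: 0.0873
gripper_force: 0.0
[[277.6, 206.6], [509.0, 202.3]]
pos [0.5626 0.1042 0.1529] rot [-3.141e+00  0.000e+00 -1.000e-03] shift cm [ 0.07 -0.12 11.69]
rotvec [-0.001  0.    -0.001]
```

View pics/w3.png

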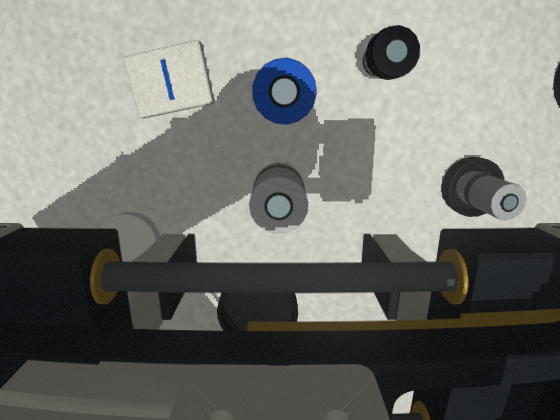

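Medium barrel lens at (279,206) as predicted, below the blue one at (285,91); the small barrel stands in its dish, lens (509,202).

```bash
python3 -m creep '[[[8.76,0.1,-0.1,5,0,0,0],[8.76,0.1,-0.1,9,0,0,0],[8.76,0.1,-0.1,11,0,0,0],[8.76,0.1,-0.1,11.7,0,0,0],[3.8,0.1,-0.1,11.7,0,0,0],[3.8,0.1,-0.1,11.7,0,0,0],[3.8,0.1,-0.1,11.7,0,0,0],[3.8,0.1,-0.1,11.7,0,0,0],[3.8,0.1,-0.1,11.7,0,0,0],[3.8,0.1,-0.1,11.7,0,0,0],[3.8,0.1,-0.1,11.7,0,0,0],[3.8,0.1,-0.1,11.7,0,0,0]]]' 20
python3 -m creep '[[[3.8,0,0,-1,0,0,0],[3.8,0,0,-4,0,0,0],[3.8,0,0,-8,0,0,0],[3.8,0,0,-9.5,0,0,0],[3.8,0,0,-9.5,0,0,0],[3.8,0,0,-9.5,0,0,0]]]'
python3 -c "
from h import *
todo([.6674,-.195,.13],0)"
```

```text
t: 9.18
eef_pos: [0.5639, 0.1064, 0.0365]
ee_rot: [-3.141, -0.0, 0.0]
force: [-1.5, -0.7, 6.3]
width: 0.0453
gripper_force: 20.0
t: 9.93
eef_pos: [0.5628, 0.106, 0.1298]
ee_rot: [-3.141, 0.002, -0.0]
force: [-0.6, 1.2, -2.7]
width: 0.0455
gripper_force: 20.0
pos [0.5628 0.106  0.1298] rot [-3.141e+00  2.000e-03 -0.000e+00] shift cm [10.46 30.1  -0.06]
rotvec [-0.     0.002 -0.   ]
```

```bash
python3 -m creep '[[[3.8,2,5.5,0,0,0,0],[3.8,4,11,0,0,0,0],[3.8,6,17,0,0,0,0],[3.8,8,23,0,0,0,0],[3.8,10,28,0,0,0,0],[3.8,10.4,30.1,0,0,0,0],[3.8,10.4,30.1,0,0,0,0],[3.8,10.4,30.1,0,0,0,0]]]'
python3 - <<'E'
from h import *
p=camera_params('wrist');cv2.imwrite('pics/w4.png',grab_frame('wrist'))
print(np.round(proj(p,[[.6674,-.195,.016],[.534,-.282,.034]]),1).tolist())
todo([.6674,-.195,.043],0)
E
```

```text
t: 10.92
eef_pos: [0.6672, -0.1938, 0.1299]
ee_rot: [-3.14, 0.002, 0.0]
force: [-0.0, -0.2, -1.4]
width: 0.0457
gripper_force: 20.0
[[280.4, 196.1], [373.1, 338.7]]
pos [ 0.6674 -0.1935  0.1303] rot [-3.14e+00  1.00e-03  1.00e-03] shift cm [0.01 0.17 8.73]
rotvec [-0.001  0.001  0.001]
```

View pics/w4.png

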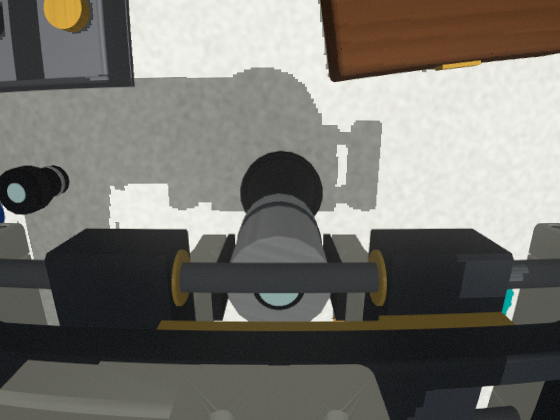

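Dish rim visible at (241–322, top 152), centred under the held barrel as predicted. Lowering.

```bash
python3 -m creep '[[[3.8,0,0.15,3,0,0,0],[3.8,0,0.15,6,0,0,0],[3.8,0,0.15,7.8,0,0,0],[3.8,0,0.15,8.4,0,0,0],[3.8,0,0.15,8.6,0,0,0],[3.8,0,0.15,8.7,0,0,0],[3.8,0,0.15,8.7,0,0,0],[3.8,0,0.15,8.7,0,0,0]]]'
python3 -c "
from h import *
todo([.6674,-.195,.0425],0)"
```

```text
t: 11.98
eef_pos: [0.6682, -0.1962, 0.0445]
ee_rot: [-3.141, -0.001, 0.0]
force: [-0.4, -0.0, -1.9]
width: 0.0457
gripper_force: 20.0
pos [ 0.6682 -0.1962  0.0445] rot [-3.141e+00 -1.000e-03  0.000e+00] shift cm [-0.08 -0.12  0.2 ]
rotvec [-0.001 -0.001  0.   ]
```

```bash
python3 -m creep '[[[3.8,0,0,0.1,0,0,0],[3.8,0,0,0.2,0,0,0],[3.8,0,0,0.2,0,0,0]]]'
```

```text
t: 12.35
eef_pos: [0.6681, -0.1962, 0.0426]
ee_rot: [-3.141, -0.001, 0.0]
force: [-1.7, -0.4, 4.4]
width: 0.0457
gripper_force: 20.0
```

```bash
python3 -m creep '[[[6,0,0,0,0,0,0],[6,0,0,0,0,0,0],[6,0,0,0,0,0,0],[8,0,0,0,0,0,0],[8,0,0,-2,0,0,0],[8.76,0,0,-7,0,0,0],[8.76,0,0,-12,0,0,0],[8.76,0,0,-12,0,0,0],[8.76,0,0,-12,0,0,0]]]'
python3 -c "
from h import *
todo([.397,.275,.17],0)"
```

```text
t: 13.48
eef_pos: [0.6676, -0.1961, 0.1618]
ee_rot: [-3.14, -0.0, -0.0]
force: [1.2, 0.0, -0.2]
width: 0.0876
gripper_force: 0.0
pos [ 0.6676 -0.1961  0.1618] rot [-3.14 -0.   -0.  ] shift cm [-27.06 -47.1   -0.76]
rotvec [-0.001 -0.    -0.   ]
```

```bash
python3 -m creep '[[[8.76,-3,-5,0,0,0,0],[8.76,-6,-10.4,-0.7,0,0,0],[8.76,-9,-15.7,-0.7,0,0,0],[8.76,-12,-21,-0.7,0,0,0],[8.76,-15,-26,-0.7,0,0,0],[8.76,-18,-31.3,-0.7,0,0,0],[8.76,-21,-36.5,-0.7,0,0,0],[8.76,-24,-42,-0.7,0,0,0],[8.76,-26.5,-46,-0.7,0,0,0],[8.76,-27.1,-47.1,-0.7,0,0,0],[8.76,-27.1,-47.1,-0.7,0,0,0],[8.76,-27.1,-47.1,-0.7,0,0,0]]]'
python3 - <<'E'
from h import *
p=camera_params('wrist');cv2.imwrite('pics/w5.png',grab_frame('wrist'))
print(np.round(proj(p,[[.397,.275,.066],[.4284,.1273,.016]]),1).tolist())
todo([.397,.275,.033],0)
E
```

```text
t: 14.98
eef_pos: [0.3969, 0.2738, 0.1687]
ee_rot: [3.142, 0.001, -0.001]
force: [0.4, -0.7, 0.4]
width: 0.0876
gripper_force: 0.0
[[277.3, 199.8], [429.7, 154.8]]
pos [0.3971 0.2736 0.1689] rot [-3.141e+00  0.000e+00 -1.000e-03] shift cm [-0.   -0.13 13.59]
rotvec [-0.     0.    -0.001]
```

View pics/w5.png

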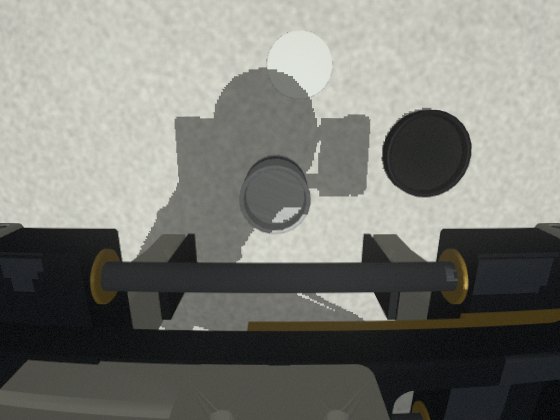

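Large barrel rim centre (276,198), large dish rim centre (427,153): near predictions; refine both.

```bash
python3 - <<'E'
from h import *
p=camera_params('wrist')
print(atz(p,(276,198),.066),atz(p,(427,153),.016))
E
python3 -m creep '[[[8.76,0.1,-0.2,5,0,0,0],[8.76,0.1,-0.2,10,0,0,0],[8.76,0.1,-0.2,12.8,0,0,0],[8.76,0.1,-0.2,13.6,0,0,0],[8.76,0.1,-0.2,13.6,0,0,0],[5.2,0.1,-0.2,13.6,0,0,0],[5.2,0.1,-0.2,13.6,0,0,0],[5.2,0.1,-0.2,13.6,0,0,0],[5.2,0.1,-0.2,13.6,0,0,0],[5.2,0.1,-0.2,13.6,0,0,0],[5.2,0.1,-0.2,13.6,0,0,0],[5.2,0.1,-0.2,13.6,0,0,0]]]' 25
python3 -m creep '[[[5.2,0,0,-1,0,0,0],[5.2,0,0,-4,0,0,0],[5.2,0,0,-7,0,0,0],[5.2,0,0,-7,0,0,0],[5.2,0,0,-7,0,0,0]]]'
python3 -c "
from h import *
todo([.4292,.1285,.1],0)"
```

```text
[0.39870182 0.27605033 0.066     ] [0.43021227 0.1300599  0.016     ]
t: 16.52
eef_pos: [0.398, 0.2772, 0.0339]
ee_rot: [-3.14, -0.001, 0.001]
force: [-1.4, -0.9, 6.5]
width: 0.0602
gripper_force: 25.0
t: 17.15
eef_pos: [0.3972, 0.2762, 0.1028]
ee_rot: [-3.141, 0.001, -0.0]
force: [-1.2, -0.6, -3.5]
width: 0.06
gripper_force: 25.0
pos [0.3972 0.2762 0.1028] rot [-3.141e+00  1.000e-03 -0.000e+00] shift cm [ 3.2  14.77  0.27]
rotvec [-0.001  0.001 -0.   ]
```

```bash
python3 -m creep '[[[5.2,1.2,5,0,0,0,0],[5.2,2.4,10,0,0,0,0],[5.2,3.2,14,0,0,0,0],[5.2,3.2,14.7,0,0,0,0],[5.2,3.2,14.7,2,0,0,0],[5.2,3.2,14.7,4.5,0,0,0],[5.2,3.2,14.7,5.5,0,0,0],[5.2,3.2,14.7,6,0,0,0],[5.2,3.2,14.7,6,0,0,0],[5.2,3.2,14.7,6,0,0,0]]]'
python3 - <<'E'
from h import *
cv2.imwrite('pics/s6.png',cv2.resize(grab_frame('side')[150:330,170:410],None,fx=3,fy=3))
todo([.4297,.129,.0399],0)
E
```

```text
t: 18.4
eef_pos: [0.4302, 0.1303, 0.0437]
ee_rot: [-3.14, -0.001, 0.0]
force: [0.4, 0.1, -3.6]
width: 0.0601
gripper_force: 25.0
pos [0.4302 0.1302 0.0438] rot [-3.14e+00 -1.00e-03  0.00e+00] shift cm [-0.05  0.12  0.39]
rotvec [-0.002 -0.001  0.   ]
```

View pics/s6.png

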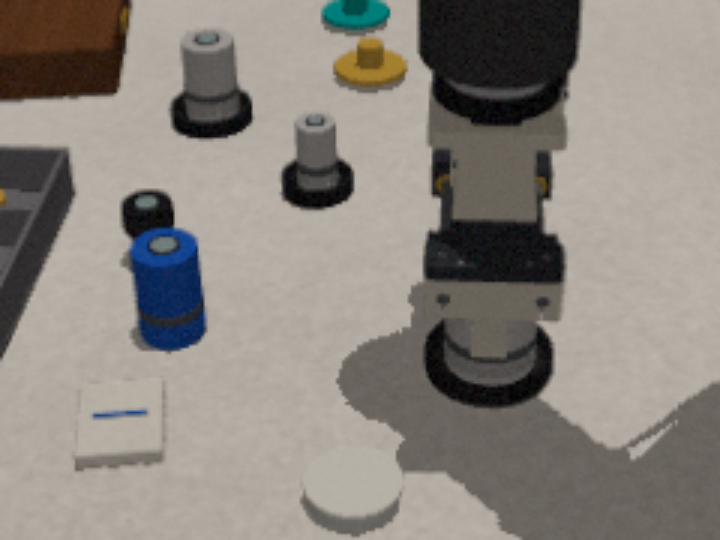

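The side crop shows the small (316,185) and medium (212,105) barrels standing in their dishes, and the large one (489,360) centred inside its dish rim.

```bash
python3 -m creep '[[[5.2,0,0,0.15,0,0,0],[5.2,0,0,0.3,0,0,0],[5.2,0,0,0.38,0,0,0],[5.2,0,0,0.38,0,0,0]]]'
```

```text
t: 18.95
eef_pos: [0.4299, 0.1299, 0.0399]
ee_rot: [-3.141, -0.0, 0.0]
force: [-2.7, -0.5, 5.9]
width: 0.0598
gripper_force: 25.0
```

```bash
python3 -m creep '[[[7,0,0,0,0,0,0],[7,0,0,0,0,0,0],[8.5,0,0,0,0,0,0],[8.5,0,0,0,0,0,0],[8.76,0,0,-2,0,0,0],[8.76,0,0,-7,0,0,0],[8.76,0,0,-13,0,0,0],[8.76,0,0,-13,0,0,0],[8.76,0,0,-13,0,0,0],[8.76,0,0,-13,0,0,0]]]'
python3 - <<'E'
from h import *
p=camera_params('wrist');g=grab_frame('wrist');cv2.imwrite('pics/w7.png',cv2.resize(g[110:250,180:380],None,fx=3,fy=3))
print(np.round(proj(p,[.43,.13,.072]),1))
todo([.534,-.281,.15],0)
E
```

```text
t: 20.2
eef_pos: [0.4291, 0.1292, 0.1682]
ee_rot: [3.141, 0.002, -0.0]
force: [-1.0, 0.8, -0.6]
width: 0.0873
gripper_force: 0.0
[[277.9 200.8]]
pos [0.4292 0.1293 0.1682] rot [3.141e+00 2.000e-03 0.000e+00] shift cm [10.48 41.02  1.83]
rotvec [0.001 0.002 0.   ]
```

View pics/w7.png

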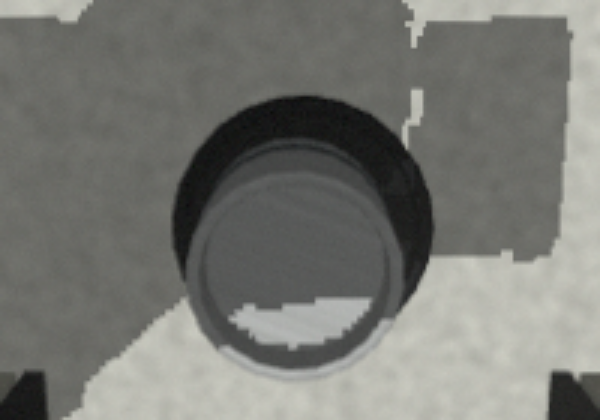

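Large barrel upright in its dish, rim centre at full-frame (278,202) vs predicted (278,201). On to the cap.

```bash
python3 -m creep '[[[8.76,1.5,6,0,0,0,0],[8.76,3,12,0,0,0,0],[8.76,4.5,18,0,0,0,0],[8.76,6,24,0,0,0,0],[8.76,7.5,30,0,0,0,0],[8.76,9,36,0,0,0,0],[6,10.4,40,1,0,0,0],[6,10.4,41,1.8,0,0,0],[6,10.4,41,1.8,0,0,0],[6,10.4,41,1.8,0,0,0]]]'
python3 - <<'E'
from h import *
p=camera_params('wrist');g=grab_frame('wrist');cv2.imwrite('pics/w8.png',cv2.resize(g[100:260,180:380],None,fx=3,fy=3))
print(np.round(proj(p,[[.534,-.281,.034],[.534,-.281,.012]]),1))
todo([.534,-.281,.0145],0)
E
```

```text
t: 21.5
eef_pos: [0.5337, -0.2793, 0.1509]
ee_rot: [-3.14, 0.0, 0.001]
force: [0.3, 0.6, 0.6]
width: 0.0607
gripper_force: 0.0
[[280.9 195.3]
 [280.8 189.4]]
pos [ 0.5339 -0.2792  0.1514] rot [-3.141e+00 -0.000e+00  1.000e-03] shift cm [-0.    0.19 13.69]
rotvec [-0.001 -0.     0.001]
```

View pics/w8.png

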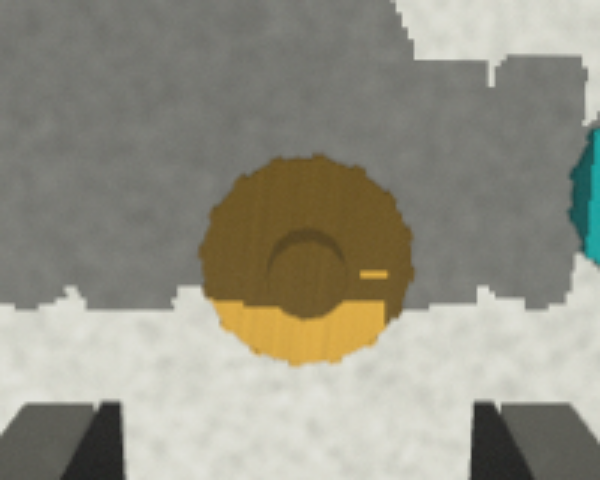

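Brass cap flange centre at full-frame (282,186), knob top (282,193): cap at about (0.5366,-0.282); the turquoise one is at the right edge (373,165+).

```bash
python3 -m creep '[[[6,0.3,0.3,5,0,0,0],[6,0.3,0.3,10,0,0,0],[6,0.3,0.3,12.5,0,0,0],[6,0.3,0.3,13.4,0,0,0],[6,0.3,0.3,13.6,0,0,0],[6,0.3,0.3,13.6,0,0,0],[1.8,0.3,0.3,13.6,0,0,0],[1.8,0.3,0.3,13.6,0,0,0],[1.8,0.3,0.3,13.6,0,0,0],[1.8,0.3,0.3,13.6,0,0,0],[1.8,0.3,0.3,13.6,0,0,0],[1.8,0.3,0.3,13.6,0,0,0],[1.8,0.3,0.3,13.6,0,0,0]]]' 20
python3 -c "
from h import *
todo([.5366,-.282,.13],0)"
```

```text
t: 23.18
eef_pos: [0.5369, -0.2831, 0.0151]
ee_rot: [-3.141, -0.0, 0.0]
force: [-0.4, 0.3, 1.5]
width: 0.0236
gripper_force: 20.0
pos [ 0.5369 -0.2831  0.0151] rot [-3.141 -0.     0.   ] shift cm [ -0.03  -0.12 -11.49]
rotvec [-0.001 -0.     0.   ]
```

```bash
python3 -m creep '[[[1.8,0,0,-1,0,0,0],[1.8,0,0,-5,0,0,0],[1.8,0,0,-11,0,0,0],[1.8,-1.4,-5.5,-11.5,0,0,0],[1.8,-2.8,-11,-11.5,0,0,0],[1.8,-4.2,-16.5,-11.5,0,0,0],[1.8,-5.6,-22,-11.5,0,0,0],[1.8,-7,-27.5,-11.5,0,0,0],[1.8,-8.5,-33,-11.5,0,0,0],[1.8,-10,-38.5,-11.5,0,0,0],[1.8,-10.7,-41.2,-11.5,0,0,0],[1.8,-10.7,-41.2,-11.5,0,0,0],[1.8,-10.7,-41.2,-11.5,0,0,0]]]'
python3 - <<'E'
from h import *
p=camera_params('wrist');g=grab_frame('wrist');cv2.imwrite('pics/w9.png',g)
s=get_state();c=np.array(s['eef_pos'])
print(np.round(proj(p,[[.4295,.1298,.072],[c[0],c[1],c[2]-.0091]]),1).tolist())
todo([.4295,.1298,.088],0)
E
```

```text
t: 24.8
eef_pos: [0.4297, 0.1286, 0.1306]
ee_rot: [-3.141, -0.0, 0.001]
force: [-0.6, -0.6, -1.6]
width: 0.0234
gripper_force: 20.0
[[277.3, 216.9], [279.7, 244.5]]
pos [0.4298 0.1283 0.1305] rot [-3.141 -0.    -0.   ] shift cm [-0.03 -0.15  4.25]
rotvec [-0.001 -0.    -0.   ]
```

View pics/w9.png

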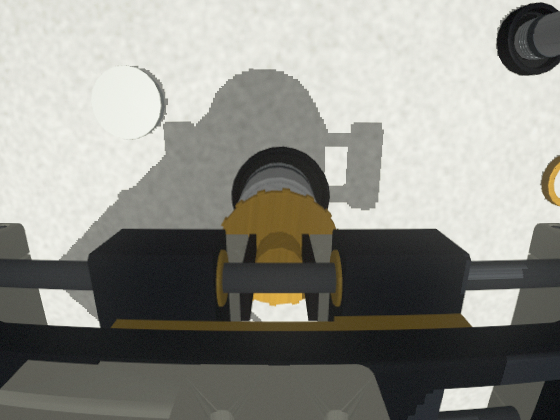

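Cap held level over the barrel, flange centre about (279,246), as predicted; dish and barrel lie directly below it at (280,195). Lowering.

```bash
python3 -m creep '[[[1.8,0,-0.1,2,0,0,0],[1.8,0,-0.1,3.5,0,0,0],[1.8,0,-0.1,4.1,0,0,0],[1.8,0,-0.1,4.5,0,0,0],[1.8,0,-0.1,4.75,0,0,0],[1.8,0,-0.1,4.85,0,0,0],[1.8,0,-0.1,4.85,0,0,0]]]'
python3 -c "
from h import *
todo([.4295,.1298,.0811],0)"
```

```text
t: 25.72
eef_pos: [0.4299, 0.1299, 0.0821]
ee_rot: [-3.14, -0.0, 0.0]
force: [-0.3, -0.7, -0.4]
width: 0.0231
gripper_force: 20.0
pos [0.4299 0.1299 0.0821] rot [-3.14 -0.    0.  ] shift cm [-0.04  0.01  0.1 ]
rotvec [-0.001 -0.     0.   ]
```

```bash
python3 -m creep '[[[1.8,0,0,0.1,0,0,0],[1.8,0,0,0.12,0,0,0],[1.8,0,0,0.12,0,0,0]]]'
```

```text
t: 26.1
eef_pos: [0.43, 0.13, 0.081]
ee_rot: [-3.14, -0.001, 0.0]
force: [-0.7, 0.3, 4.3]
width: 0.0232
gripper_force: 20.0
```

Seated (contact at the expected 81 mm). Release and retreat.

```bash
python3 -m creep '[[[4,0,0,0,0,0,0],[4,0,0,0,0,0,0],[5,0,0,0,0,0,0],[5,0,0,0,0,0,0],[5,0,0,-2,0,0,0],[5,0,0,-6,0,0,0],[5,0,0,-11,0,0,0],[5,0,-6,-11,0,0,0],[5,0,-12,-11,0,0,0],[5,0,-18,-11,0,0,0],[5,0,-18,-11,0,0,0],[5,0,-18,-11,0,0,0]]]'
python3 - <<'E'
from h import *
a=grab_frame('side')[140:330,180:420];b=grab_frame('top')[130:310,90:330]
h=np.vstack([cv2.resize(a,(360,285)),cv2.resize(b,(360,270))])
cv2.imwrite('pics/end.png',np.hstack([cv2.resize(a,None,fx=1.8,fy=3.1)[:589,:432],h[:,:360].copy() if 0 else cv2.copyMakeBorder(h,0,34,0,0,cv2.BORDER_CONSTANT)]))
E
```

```text
t: 27.6
eef_pos: [0.4293, 0.3096, 0.1903]
ee_rot: [3.142, 0.001, 0.001]
force: [0.4, -0.5, 0.5]
width: 0.0498
gripper_force: 0.0
```

View pics/end.png

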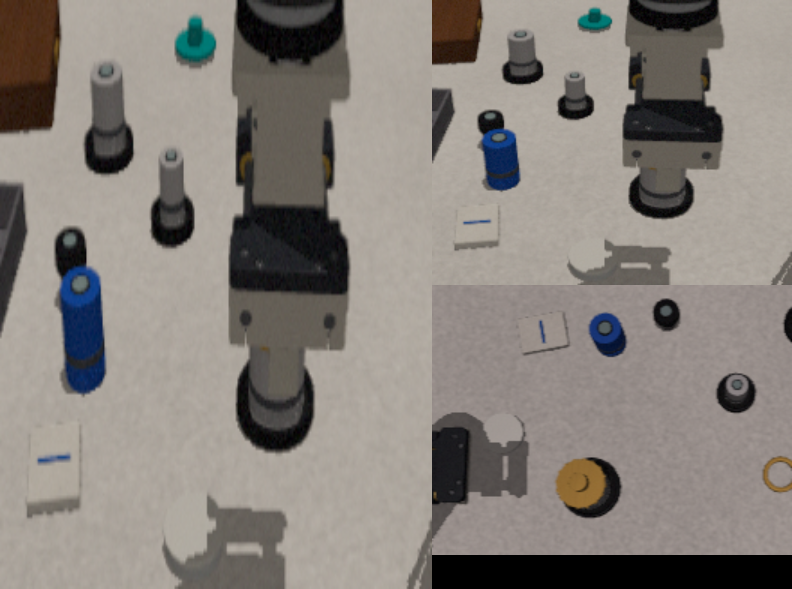

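The side view (gripper partly in front) shows the small and medium barrels in their dishes; the top view shows the brass cap on the large barrel, centred at (582,482). I've used all 14 views, so I'll check the cap's seat numerically.

```bash
python3 - <<'E'
from h import *
T=camera_params('top');g=cv2.cvtColor(grab_frame('top'),cv2.COLOR_BGR2HSV)
m=cv2.inRange(g,(12,110,60),(30,255,255));n,l,st,c=cv2.connectedComponentsWithStats(m)
u=proj(T,[.4295,.13,.078])[0]
i=min(range(1,n),key=lambda k:np.linalg.norm(c[k]-u)+(1e3 if st[k,4]<200 else 0))
a=np.linspace(0,6.28,200);P=proj(T,np.c_[.43+.033*np.cos(a),.13+.033*np.sin(a),a*0+.078])
for z in (.078,.084):print(z,atz(T,(st[i,0]+st[i,2]/2-.5,st[i,1]+st[i,3]/2-.5),z))
print(st[i],c[i],P.min(0),np.ptp(P,axis=0)+1)
E
```

```text
0.078 [0.42976951 0.1290873  0.078     ]
0.084 [0.42919595 0.12804896 0.084     ]
[173 246  34  33 859] [188.99068685 261.95110594] [172.60748357 245.61069843] [33.8552254  33.78790344]
```

The flange outline matches a flat, centred cap at the seated height (34×33 px against 33.9×33.8 predicted).

```bash
python3 -c "
from station import *
print(job_done())"
```

```text
the job is handed in; nothing more can be done
None
```

I've handed the job in at about 28 s: all three barrels stand in their matching dishes, and the brass cap was fitted last and appears flat on the thickest barrel's rim by contact height and flange outline (my last side view of it was blocked); I never touched either eyepiece.

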